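# Brace a glaze jar and unscrew its tight cap

### The job

Pick up the closed white glaze jar with the blue cap and set its square foot fully down in the square pocket of the wooden bracing block. With the jar braced there, unscrew the tight cap about a quarter turn anticlockwise, stop turning once the thread lets go (well before half a turn), and lift the cap straight up just clear of the open mouth, leaving the jar in the block. Finish while still holding the cap level a little way above the mouth; do not put it down or let go, do not drop the jar, and leave the other things on the bench alone.

Things in the scene. Friction and masses are not known exactly. Their poses are not given: they have to be found in the camera images.
- jar: White stoneware jar, blue band and blue cap, 0.3 to 0.6 kg, loose. Origin: centre of its underside, z up. Foot 62 mm square (sides along its x, y), 30 mm high; round body, 60 mm diameter, to 72 mm; neck 44 mm diameter with two lugs; mouth rim at 106 mm; 110 mm high with the cap on. It may be lifted by the closed cap, which is 80 to 110 mm up.
- cap: Blue ribbed screw cap, white stripe on top, 64 mm diameter, 30 mm high, 40 g. Origin: centre of its open lower edge, z up; screwed on, 80 mm above the jar's origin, same yaw. Two lugs inside hook under the neck's. Turned anticlockwise seen from above (yaw grows) by 1.2 to 1.9 rad against the jar, without rising, it comes free and lifts straight off; its edge clears the mouth after rising 26 mm.
- thread (a joint): How far the cap has been unscrewed relative to the jar: 0 tight, grows anticlockwise, rad; it reads up to 0.1 less than the cap's turn because of play. The turning resistance is about 0.3 N m all the way. The lugs are clear of each other between 1.1 and 1.95 rad. Once the cap is off it keeps its last value.
- holder: Wooden bracing block bolted to the bench, 115 x 115 mm, 35 mm high. Origin: centre of its underside, z up. In its top a square pocket, 67 x 67 mm, sides along the block's x and y, 22 mm deep (its floor 13 mm above the table), with a 3 mm chamfer. The jar's foot fits in any of four yaws with 2.5 mm play each side, and can then turn only about 0.08 rad either way.
- jar_yellow: Other closed white jar, yellow cap and band, round, 64 mm diameter, 110 mm high, loose; leave alone. Origin: centre of its underside.
- jar_red: Other closed white jar, terracotta cap and band, round, 64 mm diameter, 110 mm high, loose; leave alone. Origin: centre of its underside.
- cup: Dark blue cup, 96 mm diameter, 75 mm high, with two brushes that stand out to 175 mm height; leave alone. Origin: centre of its underside.
- bowl: Pale fired bowl, 130 mm diameter, 60 mm high, on a dark slate board 12 mm thick; leave alone. Origin: centre of its underside.
- rib: Flat wooden throwing rib, 110 x 32 x 8 mm, long along its x; leave alone. Origin: centre of its underside.
- peg: Short wooden dowel with a flat underside, 80 mm long along its x, 15 mm high; leave alone. Origin: under its middle.
Mind the look-alikes: they are no part of the job. Of the things like the holder, leave any that is black; of the rest the larger one is meant.

How it is judged:
By the outcome, as a careful person would: the job done as asked, in the order asked, and still so for the second after the job is handed in, while the arm keeps its last pose, push and grip.
It also fails if it takes over 58 s, if anything falls off the work surface, if the arm or the gripper's body presses on something with over 40 N, if the wrist force passes 120 N, or if a joint passes its speed limit or range.

### The arm

A 6-joint arm with a two-finger parallel gripper is mounted at the origin on the work surface. World frame = base frame: x ahead of the robot, y to its left, z up, the work surface at z = 0. Lengths are in m, angles in rad, forces in N, time in s.
With the tool pointing down it reaches from about 0.375 to 0.975 m from the base axis. Payload 3.8 kg.
Tool frame: the origin (TCP) lies midway between the tips of the shut fingers; the grasp point (between the pads) lies manip.hold_point_z behind it (manip.hold_point_z is the distance from the TCP to the grasp point, in m); z points along the fingers, y is the line along which they close (so a half turn about z gives the same grasp; the last joint's range is limited). The gripper opens to 85 mm and grips with 20 to 120 N. Pads are 22 mm wide; open, the fingers measure 114 mm over their backs; the gripper's body (76 mm by 85 mm) begins 54 mm behind the grasp point. The pads swing forward as they close: fully open they stand 13 mm farther back than shut.
Start: joints at [-1.146, 0.264, 1.604, -0, 1.274, -0.037], TCP at [0.301, -0.604, 0.231] pointing down, gripper open.
Joint ranges: [-2.63, 2.63], [-0.94, 2.18], [0.31, 2.57], [-1.31, 4.45], [0, 2.66], [-2.55, 2.55]. Speed limits (rad/s): [2.57, 2.57, 3.14, 3.14, 3.14, 3.14].

### API

Orientations are given as a 3x3 rotation matrix whose columns are the frame's x, y, z axes.
In Python, from cell import manip, capture, spotter gives the robot as it stands.
- The arm moves only by the tool drive_tool, never from a script. Its argument "deltas" is text: rows parted by semicolons, each of 7 numbers parted by spaces: the shift along the tool's x, y, z in cm, then the turn, a rotation vector about the tool's x, y, z in degrees, then the opening in per cent of the stroke, from 0 (shut) to 100 (fully open). In form: tx ty tz wx wy wz grip; .... A call has exactly 5 rows; each row shifts and turns the commanded pose from where the row before left it, along the tool's axes as they then stand; what a row does not reach is not made up. A row lasts 1/10 s, in which the tool goes at most 50 mm and 8.59 degrees, less where a joint would pass 70% of its speed; a pose out of reach is approached as far as the arm can. A call is refused whole if a number of a shift passes 5 or a number of a turn 8.59, either way. A call with a gripper value outside its range is refused whole. The fingers move at their own pace and stop on an object; "force" is the grip in N (left out, the last holds). Time passes only in rows, so rows that do not move let the fingers close, or fill a call up. It gives the time, the measured TCP pose, the force, the opening and the grip force at its end, in the units of the state.
- manip.state(): the state, without advancing time (a new reading comes with each control period).
- capture(name): name is "scene" or "side" or "wrist"; returns a dict with "pixels" (420x560x3 uint8, red, green, blue), "vfov" (degrees; the focal length in pixels is half the picture's height over the tangent of half this angle, whatever the lens; pixels are square), "cx", "cy" (the principal point, pixels), "camera_from_world" (4x4, takes a point from world to camera coordinates). Camera axes: x right, y up, looking along -z (the intrinsics and any distortion apply to the point x, -y, -z); pixel columns grow to the right and rows downward; lengths in m; the calibration is good to about 2 mm. A picture is of the moment at which its call begins. There is no depth.
- manip.finish_job(): hands the job in; it is judged then, once.
Trained networks look in a picture, given as the dict that the camera call returned (one of the last four; its "shot" number tells which), for a name from the list of things; names that differ only in an ending like _2 or _b are one class to them, and where a whole thing is asked for, a point or a joint stands for the part that bears it (a point fixed in the world has none). Each returns a list of dicts, best first, with "confidence" (0 to 1); they miss things now and then, are a little off and sometimes report something else, mostly with a low value. They report only what shows in the picture. A call takes as long as a camera call. They do not tell look-alikes from the thing itself.
- spotter.look_for(picture, label): "box" ([left, top, right, bottom] in pixels, round what is visible of it).
- spotter.place_of(picture, label): "at" ([row, column] in pixels: a listed point, or the origin of a listed thing).
The state is a dict: "time": time; "joint_pos": joint angles; "qd": joint speeds; "joint_torque": joint torques, N m; "tcp_pos": TCP position; "tcp_rot": TCP orientation; "contact_force": force on the tool from outside, world axes, zero at the start; "moment": the same for the moment, N m; "finger_gap": finger opening in m; "finger_force": force on a finger pad.
Only numpy, scipy, OpenCV 4.12 (cv2) and the standard library are available. Lean on these libraries where they do the work, as an engineer would, in place of code of your own. Each camera call takes 0.05 s, during which the arm holds its last target. There are 200 camera calls.

## Working session

There is one attempt and no reset: what is moved stays moved. The work goes in short steps, Python scripts to look and compute and a tool call to move; the robot and the scene stay as the last step left them, time stands still between calls to the robot, and variables do not carry over. Pictures are saved under pics/ and viewed, at most 12 in all, crops included, and the job is handed in when it is done.

Besides the shell and the picture viewer there is one more tool, called after "Request:" as name(argument=value, ...) on one line, values as JSON. drive_tool: Moves the arm, as the interface text tells. Its arguments: {"type":"object","properties":{"deltas":{"type":"string"},"force":{"type":"number"}},"required":["deltas"]}

```bash
mkdir -p pics; ls; cat > h.py <<'E'
import numpy as np, cv2
from cell import manip, capture, spotter
def ray(p,rc):
    f=p["pixels"].shape[0]/2/np.tan(np.radians(p["vfov"])/2)
    d=np.array([(rc[1]-p["cx"])/f,-(rc[0]-p["cy"])/f,-1.])
    T=np.array(p["camera_from_world"]);R=T[:3,:3]
    return -R.T@T[:3,3], R.T@d
def atz(p,rc,z):
    o,d=ray(p,rc); return o+d*(z-o[2])/d[2]
def proj(p,X):
    f=p["pixels"].shape[0]/2/np.tan(np.radians(p["vfov"])/2)
    c=(np.array(p["camera_from_world"])@np.append(X,1))[:3]
    return np.array([p["cy"]-f*c[1]/-c[2], p["cx"]+f*c[0]/-c[2]])
def save(p,n): cv2.imwrite("pics/"+n+".png",p["pixels"][:,:,::-1])
E
python3 - <<'E'
from h import *
ims=[]
for c in ["scene","side","wrist"]:
    p=capture(c); ims.append(p["pixels"])
    print(c,{k:v for k,v in p.items() if k not in("pixels","camera_from_world")})
    for l in ["jar","holder"]:
        for d in spotter.place_of(p,l)[:5]:
            print(l,np.round(d["at"],0),round(d["confidence"],2),np.round(atz(p,d["at"],0),3))
    save(p,c+"0")
print(manip.hold_point_z, manip.state())
m=np.hstack(ims[:2])
cv2.imwrite("pics/both.png",cv2.resize(m,(800,300),interpolation=cv2.INTER_AREA)[:,:,::-1])
E
```

```text
pics
scene {'vfov': 54.48615881348809, 'cx': 281.9805997133283, 'cy': 208.56309982727504, 'shot': 1}
jar [182. 354.] 0.93 [0.564 0.324 0.   ]
holder [239. 178.] 0.9 [ 0.335 -0.146  0.   ]
holder [239. 283.] 0.78 [ 0.534 -0.016  0.   ]
holder [282. 240.] 0.59 [ 0.538 -0.181  0.   ]
side {'vfov': 52.44089722449394, 'cx': 282.1926033530579, 'cy': 216.37753222977722, 'shot': 2}
jar [346. 172.] 0.95 [0.575 0.312 0.   ]
holder [253. 272.] 0.97 [ 0.542 -0.01   0.   ]
holder [247. 380.] 0.59 [ 0.325 -0.145  0.   ]
wrist {'vfov': 67.4451877440147, 'cx': 280.88821487587927, 'cy': 215.0649347281582, 'shot': 3}
jar [  7. 132.] 0.3 [ 0.399 -0.38   0.   ]
0.0187 {'time': 0.45, 'joint_pos': array([-1.14592194e+00,  2.63950226e-01,  1.60409701e+00,  2.98108512e-05,
        1.27368250e+00, -3.68835949e-02]), 'qd': array([ 9.76684355e-05, -8.20667078e-04, -4.79028089e-03,  2.20187954e-03,
        5.74789000e-04, -3.78151657e-04]), 'joint_torque': array([-7.30391894e-04, -5.14304745e+01, -3.67118704e+01, -4.90573495e-05,
        3.56121964e-03,  2.65559504e-05]), 'tcp_pos': array([ 0.30072444, -0.60425387,  0.23119336]), 'tcp_rot': array([[ 8.95274552e-01,  4.45514843e-01, -3.05389217e-05],
       [ 4.45514843e-01, -8.95274542e-01,  1.36651038e-04],
       [ 3.35393466e-05, -1.35945740e-04, -9.99999990e-01]]), 'contact_force': array([-0.26624116,  0.11104621, -0.02112348]), 'moment': array([ 0.00369168,  0.01208717, -0.002891  ]), 'finger_force': 0.0, 'finger_gap': 0.08542895806215638}
```

View pics/scene0.png

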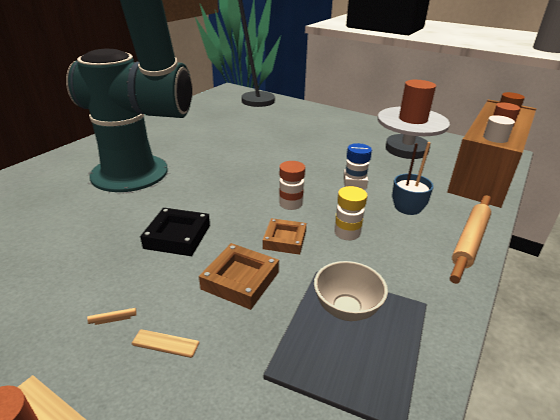

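View pics/side0.png

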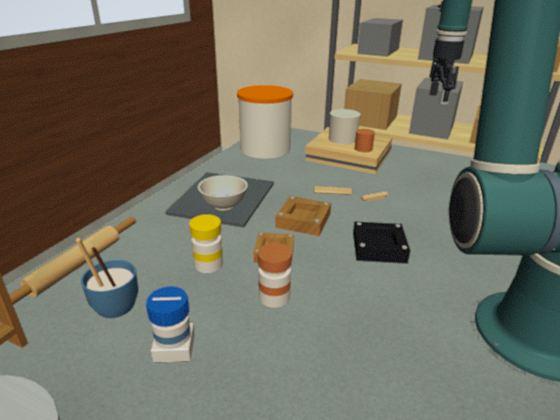

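Scene picture: the holder candidates are black at (176,230), large wood at (240,273) and small wood at (285,235). The target is (240,273), the larger one that isn't black. The jar candidates are red at (291,185), yellow at (350,213) and blue at (357,168), and the blue cap is the one asked for. In the side picture the blue-capped jar with the square foot is at (170,325). I'll confirm both in one enlarged crop.

```bash
cat >> h.py <<'E'
def plan(xyz,yaw=None,s=None):
    s=s or manip.state(); R=s["tcp_rot"]
    print("shift cm (tool):",np.round(R.T@(np.array(xyz)-s["tcp_pos"])*100,2))
    y=np.degrees(np.arctan2(R[1,1],R[0,1])); print("yaw of tool y",round(y,2))
    if yaw is not None: print("wz:",round(-((yaw-y+90)%180-90),2))
E
python3 - <<'E'
from h import *
a=cv2.imread("pics/scene0.png");b=cv2.imread("pics/side0.png")
m=np.hstack([cv2.resize(a[130:310,140:410],(400,266),interpolation=3),cv2.resize(a[140:260,320:440][:,:],(266,266),interpolation=3)])
n=np.hstack([cv2.resize(b[280:370,130:215],(266,282),interpolation=3),cv2.resize(b[190:280,250:378],(400,282),interpolation=3)])
cv2.imwrite("pics/crop.png",np.vstack([m,n]))
p=capture("scene"); q=capture("side")
for l in ["jar","cap","jar_yellow","jar_red","cup","bowl"]:
  for c in (p,q):
    for d in spotter.place_of(c,l)[:3]:
        print(l,np.round(d["at"]),round(d["confidence"],2),np.round(atz(c,d["at"],.08 if l=="cap" else 0),3))
w=capture("wrist"); T=np.array(w["camera_from_world"]);s=manip.state()
R=s["tcp_rot"]; o=-T[:3,:3].T@T[:3,3]
print("cam in tool",R.T@(o-s["tcp_pos"]),"\n",np.round(R.T@T[:3,:3].T,3))
plan([.538,-.181,.231])
E
```

```text
jar [179. 352.] 0.6 [0.552 0.335 0.   ]
jar [351. 172.] 0.68 [0.568 0.321 0.   ]
cap [156. 358.] 0.93 [0.562 0.327 0.08 ]
cap [345. 164.] 0.33 [ 0.575 -0.41   0.08 ]
cap [313. 165.] 0.88 [0.572 0.317 0.08 ]
jar_yellow [229. 346.] 0.77 [0.641 0.102 0.   ]
jar_yellow [265. 207.] 0.57 [0.648 0.092 0.   ]
jar_red [202. 291.] 0.58 [0.47 0.13 0.  ]
jar_red [299. 278.] 0.65 [0.461 0.123 0.   ]
jar_red [264. 210.] 0.33 [0.644 0.087 0.   ]
cup [208. 407.] 0.9 [0.735 0.273 0.   ]
cup [308. 116.] 0.59 [0.727 0.282 0.   ]
bowl [309. 348.] 0.89 [ 0.75  -0.127  0.   ]
bowl [208. 224.] 0.7 [ 0.751 -0.143  0.   ]
cam in tool [ 0.069313   -0.00127878 -0.14366233] 
 [[-0.     0.962  0.273]
 [ 1.     0.    -0.   ]
 [-0.     0.273 -0.962]]
shift cm (tool): [ 4.010e+01 -2.733e+01  3.000e-02]
yaw of tool y -63.54
```

View pics/crop.png

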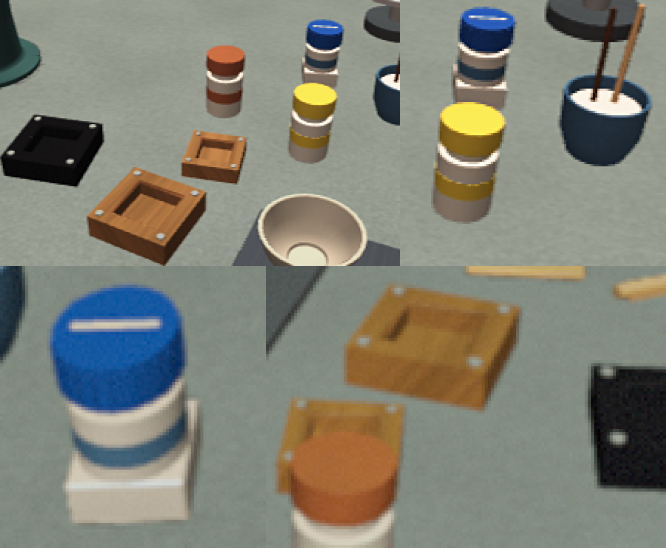

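The crop confirms it: the large wooden block with the square pocket and screws, and the blue-capped jar with the square foot. I'll move over the block for a wrist view.

Request:
drive_tool(deltas="4 -2.7 0 0 0 0 100;4 -2.7 0 0 0 0 100;4 -2.7 0 0 0 0 100;4 -2.7 0 0 0 0 100;4 -2.7 0 0 0 0 100")

```text
time: 1.7
tcp_pos: [0.4203, -0.3927, 0.2315]
tcp_rot: [[0.895, 0.445, 0.001], [0.445, -0.895, -0.0], [0.0, 0.001, -1.0]]
contact_force: [0.9, -0.1, -0.1]
finger_gap: 0.0856
finger_force: 0.0
```

Request:
drive_tool(deltas="4 -2.7 0 0 0 0 100;4 -2.7 0 0 0 0 100;4 -2.7 0 0 0 0 100;4 -2.7 0 0 0 0 100;3 -2.7 0 0 0 0 100")

```text
time: 2.2
tcp_pos: [0.5309, -0.1866, 0.2316]
tcp_rot: [[0.895, 0.446, 0.001], [0.446, -0.895, -0.0], [0.001, 0.001, -1.0]]
contact_force: [0.8, -0.1, 1.2]
finger_gap: 0.0853
finger_force: 0.0
```

```bash
python3 - <<'E'
from h import *
p=capture("wrist"); save(p,"w1")
s=manip.state(); print(s["tcp_pos"],s["joint_pos"],s["time"])
for d in spotter.place_of(p,"holder"): print(d, atz(p,d["at"],0))
plan([.57,.32,.231])
E
```

```text
[ 0.53238309 -0.1814569   0.23159104] [-0.3760325   0.05104027  1.8479805   0.00556207  1.24206512  0.72806366] 2.25
{'at': [306.2, 185.7], 'confidence': 0.86} [ 0.3257111  -0.14413851  0.        ]
{'at': [115.8, 151.3], 'confidence': 0.83} [ 0.53673112 -0.01777145  0.        ]
{'at': [179.7, 274.6], 'confidence': 0.71} [ 0.53357655 -0.17567199  0.        ]
shift cm (tool): [ 26.18 -43.29   0.14]
yaw of tool y -63.24
```

View pics/w1.png

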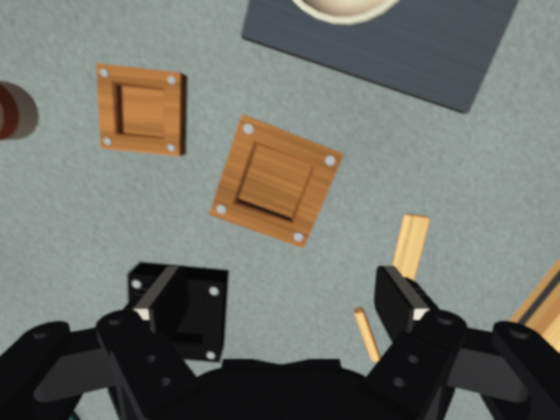

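Wrist view: the large block is centred near (275,183), with its four screws at about (248,129), (330,160), (298,237) and (220,209). I'll fit the screws at z = 0.035, then go to the jar.

```bash
cat >> h.py <<'E'
def screws(p,guess):
    im=p["pixels"].astype(float); sat=im.max(2)-im.min(2); out=[]
    for x,y in guess:
        x0,y0=x-8,y-8; w=im[y0:y0+17,x0:x0+17].min(2)
        w=np.clip(w-(w.max()+np.median(w))/2,0,None); Y,X=np.mgrid[:17,:17]
        out.append(atz(p,[y0+(w*Y).sum()/w.sum(),x0+(w*X).sum()/w.sum()],.035)[:2])
    return np.array(out)
E
python3 - <<'E'
from h import *
p=capture("wrist")
S=screws(p,[(248,129),(330,160),(298,237),(220,209)])
print(S,S.mean(0))
e=np.roll(S,-1,0)-S; print(np.linalg.norm(e,axis=1),np.degrees(np.arctan2(e[:,1],e[:,0]))%90)
print(manip.state()["tcp_pos"])
q=capture("scene")
sq=[]
E
```

```text
[[ 0.57441576 -0.12593231]
 [ 0.58370848 -0.21895527]
 [ 0.49132723 -0.22831213]
 [ 0.48206519 -0.13434211]] [ 0.53287916 -0.17688545]
[0.09348596 0.0928539  0.09442537 0.0927327 ] [5.70475821 5.78349406 5.62910956 5.20322102]
[ 0.5303545  -0.18662791  0.23140415]
```

Request:
drive_tool(deltas="2.5 -4.2 0 0 0 0 100;2.5 -4.2 0 0 0 0 100;2.5 -4.2 0 0 0 0 100;2.5 -4.2 0 0 0 0 100;2.5 -4.2 0 0 0 0 100")

```text
time: 2.9
tcp_pos: [0.548, 0.0547, 0.2316]
tcp_rot: [[0.896, 0.443, 0.001], [0.443, -0.896, -0.001], [0.0, 0.001, -1.0]]
contact_force: [0.4, -0.1, 0.0]
finger_gap: 0.0854
finger_force: 0.0
```

Request:
drive_tool(deltas="2.5 -4.2 0 0 0 0 100;2.5 -4.2 0 0 0 0 100;2.5 -4.2 0 0 0 0 100;2 -4 0 0 0 0 100;2 -4 0 0 0 0 100")

```text
time: 3.4
tcp_pos: [0.56, 0.2905, 0.2313]
tcp_rot: [[0.896, 0.444, 0.001], [0.444, -0.896, -0.001], [0.0, 0.001, -1.0]]
contact_force: [1.0, -1.2, -0.4]
finger_gap: 0.0851
finger_force: 0.0
```

```bash
python3 - <<'E'
from h import *
capture("wrist");p=capture("wrist"); save(p,"w2")
s=manip.state(); print(s["tcp_pos"],s["joint_pos"],s["time"])
for l,z in (("jar",0),("cap",.08)):
  for d in spotter.place_of(p,l): print(l,d, atz(p,d["at"],z))
E
```

```text
[0.55954457 0.29391933 0.23113582] [4.43390331e-01 1.82894506e-01 1.70229988e+00 1.66681886e-03
 1.25525867e+00 1.54921417e+00] 3.5
cap {'at': [188.3, 270.4], 'confidence': 0.82} [0.56544068 0.31360797 0.08      ]
```

View pics/w2.png

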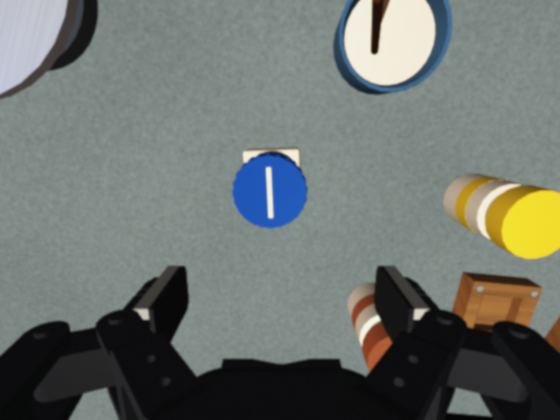

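The blue cap is at about (270,189), with the stripe nearly vertical in the picture and the foot's edge showing at (271,152). There is free room for the fingers on both sides.

```bash
python3 - <<'E'
from h import *
p=capture("wrist"); im=p["pixels"].astype(int)
blue=((im[...,2]>im[...,0]+70)&(im[...,2]>90)).astype(np.uint8)
n,L,st,_=cv2.connectedComponentsWithStats(blue); 
i=L[189,255]; m=(L==i).astype(np.uint8)
c=max(cv2.findContours(m,0,1)[0],key=cv2.contourArea); c=cv2.convexHull(c)[:,0]
X=np.array([atz(p,[y,x],.11)[:2] for x,y in c])
A=np.c_[X,np.ones(len(X))]; r=np.linalg.lstsq(A,(X**2).sum(1),rcond=None)[0]
cc=r[:2]/2; print("cap top circle",cc,"r",np.sqrt(r[2]+cc@cc))
Y,Xx=np.nonzero((im.min(2)>140)[165:222,255:285]); Y+=165;Xx+=255
P=np.array([atz(p,[y,x],.11)[:2] for y,x in zip(Y,Xx)])
d=P-P.mean(0);v=np.linalg.svd(d)[2][0];print("stripe centre",P.mean(0),"yaw",np.degrees(np.arctan2(v[1],v[0])), np.ptp(d@v),len(Y))
# foot far edge: first bright row per column
E=[]
for x in range(248,296):
    col=im[135:165,x].sum(1); g=np.diff(col); k=int(np.argmax(g)); E.append(atz(p,[135+k+.5,x],.03)[:2])
E=np.array(E); v=np.linalg.svd(E-E.mean(0))[2][0]; print("foot edge yaw",np.degrees(np.arctan2(v[1],v[0])),"mid",E.mean(0))
nrm=np.array([-v[1],v[0]]); print("dist edge-cap",(E.mean(0)-cc)@nrm)
s=manip.state(); print(s["tcp_pos"],s["time"])
plan([cc[0],cc[1],.074])
E
```

```text
cap top circle [0.56798973 0.31458794] r 0.03212284720519782
stripe centre [0.56668425 0.31426239] yaw -151.39978873281999 0.04185210191663716 283
foot edge yaw -60.7440675623054 mid [0.5953386  0.32004933]
dist edge-cap 0.026529437623059243
[0.55957816 0.28895659 0.23097453] 3.65
shift cm (tool): [ 1.91 -1.94 15.69]
yaw of tool y -63.59
```

Request:
drive_tool(deltas="-2.5 -1 0 0 0 0 100;-2.5 -1 0 0 0 0 100;0 0 0 0 0 0 100;0 0 0 0 0 0 100;0 0 0 0 0 0 100")

```text
time: 4.15
tcp_pos: [0.5066, 0.285, 0.2317]
tcp_rot: [[0.896, 0.444, 0.001], [0.444, -0.896, 0.0], [0.001, 0.0, -1.0]]
contact_force: [-0.2, 0.1, -0.1]
finger_gap: 0.0854
finger_force: 0.0
```

```bash
cat >> h.py <<'E'
def cap(p,z):
    im=p["pixels"].astype(int)
    m=((im[...,2]>im[...,0]+70)&(im[...,2]>90)).astype(np.uint8)
    c=max(cv2.findContours(m,0,1)[0],key=cv2.contourArea); c=cv2.convexHull(c)[:,0]
    k=np.zeros_like(m); cv2.fillConvexPoly(k,c,1); k=cv2.erode(k,np.ones((9,9)))
    Y,X=np.nonzero((im.min(2)>130)&(k>0)); P=np.array([atz(p,[y,x],z)[:2] for y,x in zip(Y,X)])
    v=np.linalg.svd(P-P.mean(0))[2][0]
    Q=np.array([atz(p,[y,x],z)[:2] for x,y in c]); (cx,r)=cv2.minEnclosingCircle(Q.astype(np.float32))[:2]
    return cx,r,P.mean(0),np.degrees(np.arctan2(v[1],v[0]))%180,c.min(0),c.max(0)
E
python3 - <<'E'
from h import *
p=capture("wrist")
r=cap(p,.11); print(r); s=manip.state(); print(s["tcp_pos"])
plan([r[2][0],r[2][1],.074])
for n in("scene","side"): print(n,cap(capture(n),.11)[:4])
E
```

```text
((0.5675387978553772, 0.31471359729766846), 0.032348670065402985, array([0.56792046, 0.31480921]), np.float64(28.32929197926694), array([244,  86], dtype=int32), array([322, 167], dtype=int32))
[0.50655979 0.2853095  0.23160923]
shift cm (tool): [ 6.79  0.08 15.77]
yaw of tool y -63.63
scene ((0.5691405534744263, 0.3124801814556122), 0.03465802222490311, array([0.56661968, 0.31352721]), np.float64(34.73373626904325))
side ((0.557714581489563, 0.32507044076919556), 0.04552328959107399, array([0.56729763, 0.31259102]), np.float64(28.48560568837746))
```

Stripe centres from three cameras agree on the jar at about (0.567, 0.314), yaw about 28.5°. The block's yaw is about 5.6° (mod 90). Now grasp.

Request:
drive_tool(deltas="3.4 0.1 0 0 0 0 100;3.3 0 0 0 0 0 100;0 0 3 0 0 0 100;0 0 4 0 0 0 100;0 0 3.5 0 0 0 100")

```text
time: 4.8
tcp_pos: [0.5667, 0.3152, 0.1247]
tcp_rot: [[0.895, 0.445, 0.0], [0.445, -0.895, 0.0], [0.0, 0.0, -1.0]]
contact_force: [0.2, -0.4, -1.4]
finger_gap: 0.0854
finger_force: 0.0
```

Request:
drive_tool(deltas="0 0 2.3 0 0 0 100;0 0 2 0 0 0 100;0 0 1.2 0 0 0 100;0 0 0 0 0 0 100;0 0 0 0 0 0 100")

```text
time: 5.3
tcp_pos: [0.5665, 0.3153, 0.0718]
tcp_rot: [[0.895, 0.446, 0.001], [0.446, -0.895, 0.0], [0.001, 0.0, -1.0]]
contact_force: [0.0, 0.3, 1.0]
finger_gap: 0.0854
finger_force: 0.0
```

Request:
drive_tool(deltas="0 0 0 0 0 0 50;0 0 0 0 0 0 30;0 0 0 0 0 0 30;0 0 0 0 0 0 30;0 0 0 0 0 0 30", force=50)

```text
time: 5.8
tcp_pos: [0.5676, 0.3151, 0.0731]
tcp_rot: [[0.895, 0.446, 0.004], [0.446, -0.895, 0.001], [0.003, 0.001, -1.0]]
contact_force: [2.4, -3.6, 6.4]
finger_gap: 0.0631
finger_force: 55.1
```

Request:
drive_tool(deltas="0 0 -1 0 0 0 30;0 0 -2 0 0 0 30;0 0 -4 0 0 0 30;0 0 -4 0 0 0 30;0 0 -4 0 0 0 30")

```text
time: 6.3
tcp_pos: [0.5636, 0.3149, 0.2203]
tcp_rot: [[0.895, 0.446, -0.005], [0.446, -0.895, -0.001], [-0.005, -0.001, -1.0]]
contact_force: [2.0, 0.5, -6.2]
finger_gap: 0.0633
finger_force: 58.5
```

```bash
python3 - <<'E'
from h import *
p=capture("side"); save(p,"s2"); w=capture("wrist"); save(w,"w3")
s=manip.state(); print(s["tcp_pos"],s["contact_force"],s["moment"],s["finger_gap"],s["finger_force"])
b=p["pixels"][150:380,80:280]; c=w["pixels"]
cv2.imwrite("pics/lift.png",np.hstack([cv2.resize(b,(348,400)),cv2.resize(c,(452,400))])[:,:,::-1])
plan([.533,-.177,.22])
E
```

```text
[0.56817199 0.31719336 0.22810724] [-0.03783289  0.89722714 -4.05289011] [ 0.09244146 -0.16721321 -0.01536568] 0.06317595544889092 58.432349679048876
shift cm (tool): [-25.18  42.67   0.51]
yaw of tool y -63.53
```

View pics/lift.png

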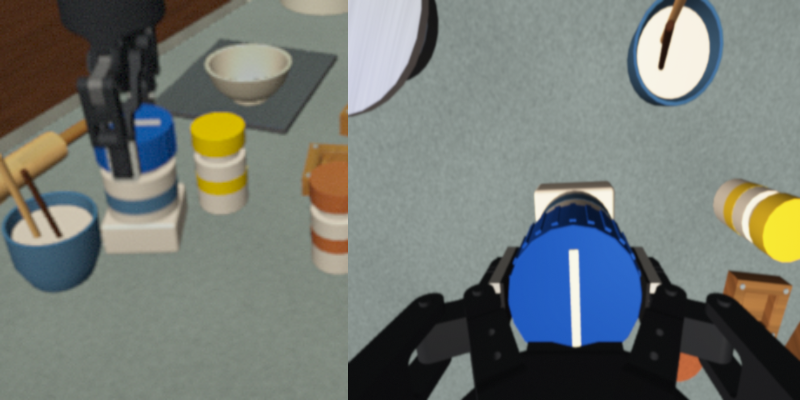

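The jar hangs upright from the cap, between the pads. Carry it over the block.

Request:
drive_tool(deltas="-1 1.7 0 0 0 0 30;-2 3.4 0 0 0 0 30;-2.5 4.2 0 0 0 0 30;-2.5 4.2 0 0 0 0 30;-2.5 4.2 0 0 0 0 30")

```text
time: 6.9
tcp_pos: [0.5474, 0.1078, 0.2173]
tcp_rot: [[0.895, 0.446, -0.007], [0.446, -0.895, -0.001], [-0.006, -0.002, -1.0]]
contact_force: [0.5, -0.6, -6.2]
finger_gap: 0.0631
finger_force: 58.5
```

Request:
drive_tool(deltas="-2.5 4.2 0 0 0 0 30;-2.5 4.2 0 0 0 0 30;-2.5 4.2 0 0 0 0 30;-2.5 4.2 0 0 0 0 30;-2.5 4.2 0 0 0 0 30")

```text
time: 7.4
tcp_pos: [0.5291, -0.1349, 0.2176]
tcp_rot: [[0.895, 0.445, -0.006], [0.445, -0.895, 0.002], [-0.004, -0.005, -1.0]]
contact_force: [1.9, 0.2, -6.1]
finger_gap: 0.0629
finger_force: 58.5
```

Request:
drive_tool(deltas="-1.8 2.8 0 0 0 0 30;-0.9 1.2 0 0 0 0 30;0 0 0 0 0 7.6 30;0 0 0 0 0 7.6 30;0 0 0 0 0 7.6 30")

```text
time: 7.9
tcp_pos: [0.5238, -0.1806, 0.2181]
tcp_rot: [[0.998, 0.058, -0.005], [0.058, -0.998, 0.003], [-0.005, -0.003, -1.0]]
contact_force: [-0.9, 0.2, -5.5]
finger_gap: 0.0632
finger_force: 58.6
```

Request:
drive_tool(deltas="0 0 0 0 0 0 30;0 0 0 0 0 0 30;0 0 0 0 0 0 30;0 0 0 0 0 0 30;0 0 0 0 0 0 30")

```text
time: 8.4
tcp_pos: [0.526, -0.1815, 0.2212]
tcp_rot: [[0.998, 0.065, -0.0], [0.065, -0.998, 0.0], [-0.0, -0.0, -1.0]]
contact_force: [0.0, 0.2, -4.9]
finger_gap: 0.0633
finger_force: 58.6
```

```bash
python3 - <<'E'
from h import *
w=capture("wrist"); save(w,"w4")
s=manip.state(); print(s["tcp_pos"],s["contact_force"],s["moment"],s["finger_gap"],s["joint_pos"])
plan([.533,-.177,.22])
im=w["pixels"].astype(int)
z0=s["tcp_pos"][2]-.0725
m=((im[...,2]>im[...,0]+70)&(im[...,2]>90)).astype(np.uint8)
n,L,st,_=cv2.connectedComponentsWithStats(m); i=1+st[1:,4].argmax(); k=cv2.erode(cv2.morphologyEx((L==i).astype(np.uint8),3,np.ones((15,15))),np.ones((7,7)))
Y,X=np.nonzero((im.min(2)>130)&(k>0)&(np.abs(np.arange(560)-281)<25)); P=np.array([atz(w,[y,x],z0+.11)[:2] for y,x in zip(Y,X)])
v=np.linalg.svd(P-P.mean(0))[2][0];print("stripe",len(Y),P.mean(0),np.degrees(np.arctan2(v[1],v[0]))%90,"off from tcp tool",s["tcp_rot"].T[:2,:2]@(P.mean(0)-s["tcp_pos"][:2]), np.ptp((P-P.mean(0))@v))
cv2.imwrite("pics/w4c.png",cv2.resize(im.astype(np.uint8)[100:380,120:440],(800,700))[:600,:,::-1])
for n in("scene","side"):
    p=capture(n);save(p,n+"4")
E
```

```text
[ 0.52607138 -0.18155242  0.22132512] [ 0.36358581 -0.45405199 -5.89699625] [-0.00580081 -0.01618571  0.00597006] 0.06291343908430928 [-3.77102144e-01  4.70586229e-02  1.87137552e+00  5.61145999e-05
  1.22309582e+00  1.12908177e+00]
shift cm (tool): [ 0.72 -0.41  0.13]
yaw of tool y -86.3
stripe 1214 [ 0.52659126 -0.18027873] 5.622508755727267 off from tcp tool [ 0.00060101 -0.00123748] 0.04254066295506555
```

View pics/w4c.png

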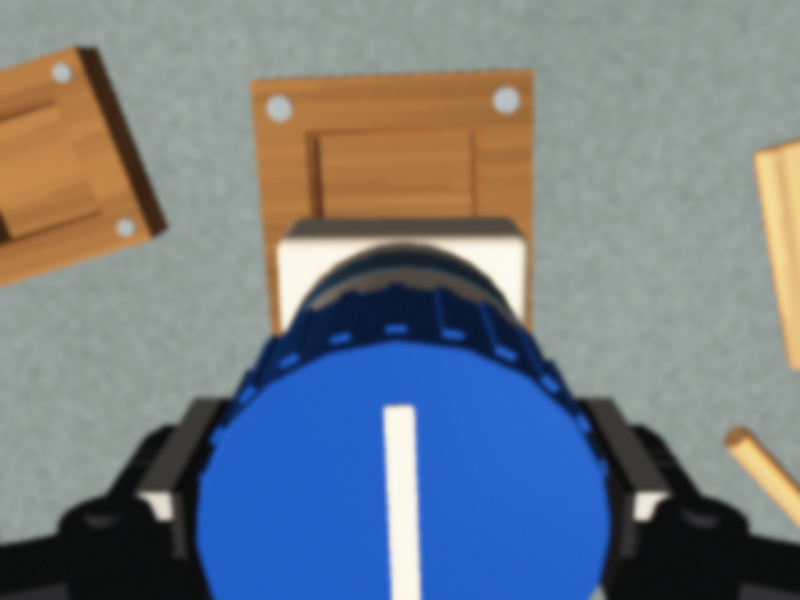

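```bash
cat >> h.py <<'E'
def line(p,cols,r0,r1,z,sgn):
    g=cv2.GaussianBlur(p["pixels"].astype(np.float32).sum(2),(0,0),1); E=[]
    for x in cols:
        d=np.clip(sgn*np.diff(g[r0:r1,x]),0,None); d[d<d.max()*.5]=0
        E.append([x,r0+.5+(d*np.arange(len(d))).sum()/d.sum()])
    E=np.array(E); f=np.polyfit(E[:,0],E[:,1],1); k=abs(np.polyval(f,E[:,0])-E[:,1])<1; f=np.polyfit(E[k,0],E[k,1],1)
    a,b=[atz(p,[np.polyval(f,c),c],z)[:2] for c in (cols[0],cols[-1])]
    return a,b,np.degrees(np.arctan2(*(b-a)[::-1]))%90,k.sum()
E
python3 - <<'E'
from h import *
w=capture("wrist"); s=manip.state(); z0=s["tcp_pos"][2]-.0725
R=s["tcp_rot"][:2,:2]; t=lambda X:np.round(R.T@(np.array(X)-s["tcp_pos"][:2])*1000,1)
for n,a in dict(foottop=(range(236,326),190,202,z0+.03,1),footbot=(range(244,322),180,193,z0,-1),hold=(range(226,330),122,136,.035,-1)).items():
    r=line(w,*a); print(n,t(r[0]),t(r[1]),r[2:])
S=screws(w,[(231,143),(322,140)]); e=S[0]-S[1];print("screws",t(S[0]),t(S[1]),np.linalg.norm(e),np.degrees(np.arctan2(e[1],e[0]))%90)
print("holder c",t([.5329,-.1769]))
# foot side edges left/right: x-extent at row 210 (top, z0+.03)
g=cv2.GaussianBlur(w["pixels"].astype(np.float32).sum(2),(0,0),1)
for r in (200,206,212):
    d=np.diff(g[r]); l=222+np.argmax(d[222:240]);q=322+np.argmin(d[322:338])
    print("foot sides",r,l,q,t(atz(w,[r,l+.5],z0+.03)[:2]),t(atz(w,[r,q+.5],z0+.03)[:2]))
E
```

```text
foottop [ 28.5 -28.3] [29.  25.4] (np.float64(4.278928616341759), np.int64(77))
footbot [ 28.  -26.9] [28.3 26.7] (np.float64(3.99257019902187), np.int64(74))
hold [ 64.3 -56.8] [67.5 47.4] (np.float64(5.449750974939747), np.int64(104))
screws [ 51.8 -52.3] [55.2 40.4] 0.0927796301421882 5.789018596378909
holder c [ 7.1 -4.3]
foot sides 200 230 329 [ 25.6 -31.8] [25.5 28.3]
foot sides 206 230 329 [ 21.8 -31.9] [21.8 28.4]
foot sides 212 231 329 [ 18.  -31.5] [18.  28.6]
```

```bash
python3 - <<'E'
from h import *
G=dict(scene=[(232,247),(270,266),(243,291),(205,272)],side=[(293,198),(327,205),(317,221),(281,213)])
s=manip.state();R=s["tcp_rot"][:2,:2]
for n in G:
    p=capture(n); now=p["pixels"]; q=dict(p); q["pixels"]=cv2.imread(f"pics/{n}0.png")[:,:,::-1]
    im=q["pixels"].astype(float); out=[]
    for x,y in G[n]:
        h=5; w=im[y-h:y+h+1,x-h:x+h+1,2]  # blue: grey screw vs brown wood
        w=np.clip(w-(w.max()+np.median(w))/2,0,None);Y,X=np.mgrid[-h:h+1,-h:h+1]
        out.append(atz(q,[y+(w*Y).sum()/w.sum(),x+(w*X).sum()/w.sum()],.035)[:2])
    S=np.array(out); e=np.roll(S,-1,0)-S
    print(n,S.mean(0),np.linalg.norm(e,axis=1).round(4),(np.degrees(np.arctan2(e[:,1],e[:,0]))%90).round(1))
    z0=s["tcp_pos"][2]-.0725
    try:
        c=cap(p,z0+.11); print(" stripe now",c[2],c[3],"rel tcp tool mm",R.T@(c[2]-s["tcp_pos"][:2])*1000)
    except Exception as ex: print(ex)
a=cv2.imread("pics/scene4.png");b=cv2.imread("pics/side4.png")
cv2.imwrite("pics/cmp.png",np.hstack([cv2.resize(a[140:320,160:320],(400,450),interpolation=3),cv2.resize(b[90:250,240:380],(394,450),interpolation=3)]))
E
```

```text
scene [ 0.53001825 -0.17406326] [0.0971 0.0901 0.0979 0.0951] [1.1 4.2 4.1 3.7]
 stripe now [ 0.53565044 -0.17864266] 5.713015684127877 rel tcp tool mm [ 9.74013    -2.39788409]
side [ 0.53687982 -0.1875178 ] [0.102  0.0976 0.1014 0.0995] [89.7  1.8  0.8  2.1]
1-dimensional array given. Array must be at least two-dimensionalh.py:33: RuntimeWarning: Mean of empty slice.
  v=np.linalg.svd(P-P.mean(0))[2][0]
  ret = ret.dtype.type(ret / rcount)
```

View pics/cmp.png

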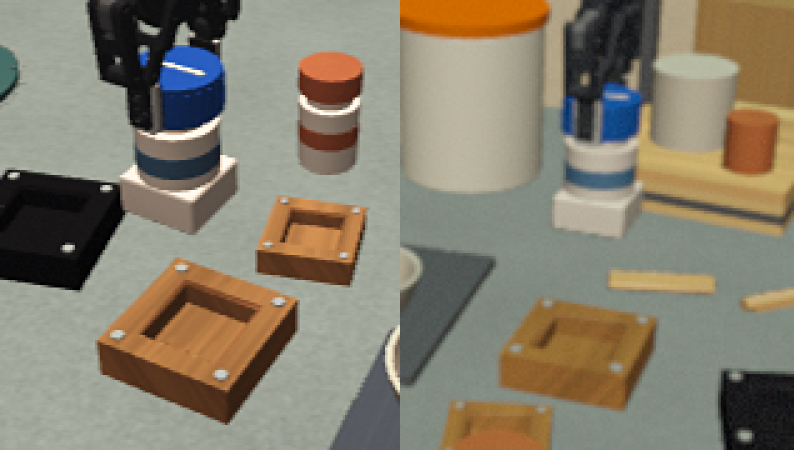

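The scene view shows the screws at (233,247), (272,260), (248,290) and (207,274). The side view shows them at (292,198), (326,204), (317,221) and (281,214). The jar hangs upright. I'll refit with those positions.

```bash
python3 - <<'E'
from h import *
G=dict(scene=[(233,247),(272,260),(248,290),(207,274)],side=[(292,198),(326,204),(317,221),(281,214)])
s=manip.state()
for n in G:
    p=capture(n); im=p["pixels"].astype(float); out=[];px=[]
    for x,y in G[n]:
        h=3; w=im[y-h:y+h+1,x-h:x+h+1,2]
        w=np.clip(w-(w.max()+np.median(w))/2,0,None);Y,X=np.mgrid[-h:h+1,-h:h+1]
        px.append([y+(w*Y).sum()/w.sum(),x+(w*X).sum()/w.sum()]); out.append(atz(p,px[-1],.035)[:2])
    S=np.array(out); e=np.roll(S,-1,0)-S
    print(n,np.round(px,1).tolist(),S.mean(0),np.linalg.norm(e,axis=1).round(4),(np.degrees(np.arctan2(e[:,1],e[:,0]))%90).round(1))
    z0=s["tcp_pos"][2]-.0725
    # band+cap blue columns: silhouettes of cap/body not needed; stripe by bright in cap
    Y,X=np.nonzero((im.min(2)>150)); b=((im[...,2]>im[...,0]+70)&(im[...,2]>90)).astype(np.uint8)
    L,st=cv2.connectedComponentsWithStats(b)[1:3]
    for i in range(1,len(st)):
        if st[i,4]>60: print("blue",st[i])
E
```

```text
scene [[246.4, 232.2], [259.8, 271.2], [289.1, 247.8], [273.1, 206.5]] [ 0.5324474  -0.17462797] [0.0924 0.0929 0.0925 0.0924] [6.1 5.6 5.8 5.6]
blue [223 158  27  19 346]
side [[196.6, 292.4], [202.6, 326.3], [220.2, 316.5], [213.4, 280.7]] [ 0.53529569 -0.18206817] [0.0934 0.0962 0.0922 0.0962] [5.7 5.6 5.7 6.4]
blue [312 120  14  20 209]
```

Request:
drive_tool(deltas="0.8 -0.25 0 0 0 -1 30;0 0 2 0 0 0 30;0 0 4 0 0 0 30;0 0 3 0 0 0 30;0 0 1 0 0 0 30")

```text
time: 9.3
tcp_pos: [0.5315, -0.1773, 0.1172]
tcp_rot: [[0.997, 0.082, -0.006], [0.082, -0.997, 0.003], [-0.006, -0.003, -1.0]]
contact_force: [-1.1, 0.4, -5.4]
finger_gap: 0.0633
finger_force: 58.5
```

Request:
drive_tool(deltas="0 0 0 0 0 0 30;0 0 0 0 0 0 30;0 0 0 0 0 0 30;0 0 0 0 0 0 30;0 0 0 0 0 0 30")

```text
time: 9.8
tcp_pos: [0.5348, -0.179, 0.1228]
tcp_rot: [[0.997, 0.081, 0.002], [0.081, -0.997, -0.001], [0.002, 0.001, -1.0]]
contact_force: [0.5, -0.5, -5.6]
finger_gap: 0.0631
finger_force: 58.6
```

```bash
python3 - <<'E'
from h import *
w=capture("wrist"); save(w,"w5"); s=manip.state(); print(s["tcp_pos"],s["contact_force"],s["moment"])
plan([.5335,-.1785,.12])
cv2.imwrite("pics/w5c.png",cv2.resize(w["pixels"][50:290,120:440],(800,600))[:,:,::-1])
E
```

```text
[ 0.53448532 -0.17889935  0.12239256] [ 0.01727192  0.56634709 -5.84139882] [ 0.00352484 -0.02482755  0.00855473]
shift cm (tool): [-0.1  -0.05  0.24]
yaw of tool y -85.34
```

View pics/w5c.png

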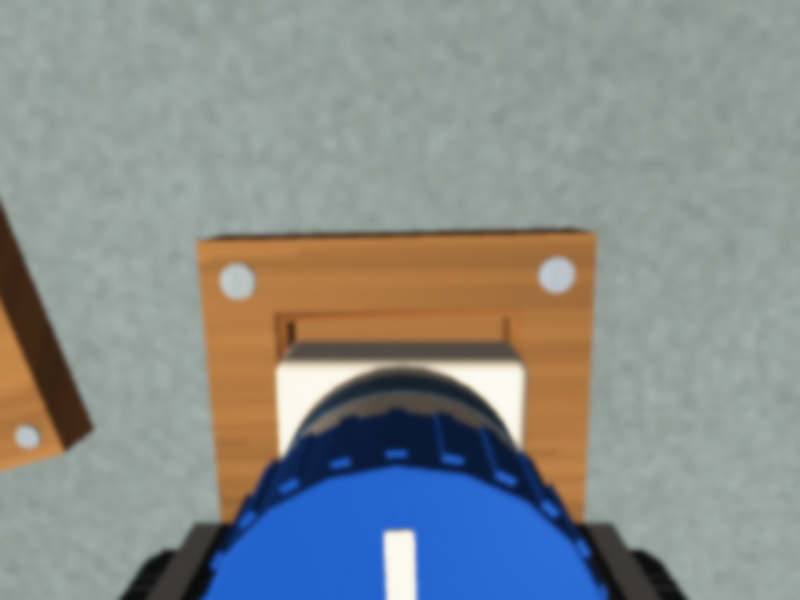

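```bash
python3 - <<'E'
from h import *
w=capture("wrist"); s=manip.state(); z0=s["tcp_pos"][2]-.0725
R=s["tcp_rot"][:2,:2]; t=lambda X:np.round(R.T@(np.array(X)-s["tcp_pos"][:2])*1000,1)
for n,a in dict(foottop=(range(235,327),191,200,z0+.03,1),footbot=(range(242,322),183,191,z0,-1)).items():
    r=line(w,*a); print(n,t(r[0]),t(r[1]),r[2:])
S=screws(w,[(215,162),(342,160)]); e=S[0]-S[1];d=e/np.linalg.norm(e); n=np.array([-d[1],d[0]]); m=S.mean(0)
c=m+n*.0463*np.sign(n@(s["tcp_pos"][:2]-m))
print("screws",t(S[0]),t(S[1]),np.linalg.norm(e),np.degrees(np.arctan2(e[1],e[0]))%90,"centre",t(c),c)
g=cv2.GaussianBlur(w["pixels"].astype(np.float32).sum(2),(0,0),1)
b=w["pixels"].astype(np.float32)[...,2]
for r in (200,204,208):
    d=np.diff(cv2.GaussianBlur(b,(0,0),1)[r]); l=222+np.argmax(d[222:242]);q=320+np.argmin(d[320:340])
    print("foot sides",r,l,q,t(atz(w,[r,l+.5],z0+.03)[:2]),t(atz(w,[r,q+.5],z0+.03)[:2]))
E
```

```text
foottop [ 29.4 -28.8] [29.4 26.3] (np.float64(4.611930711987057), np.int64(89))
footbot [ 28.8 -28.1] [28.8 26.9] (np.float64(4.622653136162413), np.int64(80))
screws [ 44.1 -49.7] [45.8 43.6] 0.0932822212119696 5.725761562599786 centre [-1.4 -2.2] [ 0.53273037 -0.17674941]
foot sides 200 229 329 [ 25.8 -32.3] [25.7 28.5]
foot sides 204 230 329 [ 23.3 -31.8] [23.2 28.6]
foot sides 208 230 328 [ 20.7 -31.9] [20.7 28.1]
```

The foot is within 0.5 mm of the pocket's centre and 1° off in yaw. Lower it.

Request:
drive_tool(deltas="0 0 0.5 0 0 -1 30;0 0 1 0 0 0 30;0 0 0.7 0 0 0 30;0 0 0.4 0 0 0 30;0 0 0 0 0 0 30")

```text
time: 10.4
tcp_pos: [0.533, -0.1782, 0.0938]
tcp_rot: [[0.995, 0.099, -0.002], [0.099, -0.995, 0.001], [-0.002, -0.001, -1.0]]
contact_force: [0.7, 0.1, -6.3]
finger_gap: 0.0631
finger_force: 58.6
```

Request:
drive_tool(deltas="0 0 0.2 0 0 0 30;0 0 0.2 0 0 0 30;0 0 0.2 0 0 0 30;0 0 0 0 0 0 30;0 0 0 0 0 0 30")

```text
time: 10.9
tcp_pos: [0.5339, -0.1787, 0.0893]
tcp_rot: [[0.995, 0.099, 0.0], [0.099, -0.995, 0.0], [0.0, -0.0, -1.0]]
contact_force: [-0.2, -0.0, -6.3]
finger_gap: 0.0631
finger_force: 58.6
```

Request:
drive_tool(deltas="0 0 0.1 0 0 0 30;0 0 0.1 0 0 0 30;0 0 0.1 0 0 0 30;0 0 0.1 0 0 0 30;0 0 0 0 0 0 30")

```text
time: 11.4
tcp_pos: [0.5346, -0.1787, 0.0861]
tcp_rot: [[0.995, 0.099, 0.002], [0.099, -0.995, -0.0], [0.002, 0.0, -1.0]]
contact_force: [-0.9, 1.0, -0.3]
finger_gap: 0.063
finger_force: 59.2
```

Request:
drive_tool(deltas="0 0 0.1 0 0 0 30;0 0 0 0 0 0 30;0 0 0 0 0 0 30;0 0 0 0 0 0 30;0 0 0 0 0 0 30")

```text
time: 11.9
tcp_pos: [0.5348, -0.179, 0.0859]
tcp_rot: [[0.995, 0.099, 0.002], [0.099, -0.995, -0.001], [0.002, 0.001, -1.0]]
contact_force: [-1.6, 1.1, 4.4]
finger_gap: 0.063
finger_force: 59.7
```

Seated: the weight is off the gripper and TCP height 0.086 matches the 13 mm pocket floor. Now unscrew anticlockwise (negative about tool z).

Request:
drive_tool(deltas="0 0 0 0 0 -4 30;0 0 0 0 0 -7 30;0 0 0 0 0 -7 30;0 0 0 0 0 -7 30;0 0 0 0 0 -5 30", force=80)

```text
time: 12.4
tcp_pos: [0.5345, -0.1783, 0.0861]
tcp_rot: [[0.811, 0.585, 0.001], [0.585, -0.811, 0.001], [0.001, 0.0, -1.0]]
contact_force: [-3.4, 4.1, 7.5]
finger_gap: 0.0628
finger_force: 86.2
```

```bash
python3 - <<'E'
from h import *
s=manip.state(); print(s["tcp_pos"],s["contact_force"],s["moment"]);R=s["tcp_rot"]
w=capture("wrist"); save(w,"w6"); plan(s["tcp_pos"])
cv2.imwrite("pics/w6c.png",cv2.resize(w["pixels"][50:350,80:480],(800,600))[:,:,::-1])
E
```

```text
[ 0.53445306 -0.17827333  0.08608415] [-3.37936853  4.09448344  7.51084203] [ 0.55227625  0.44602143 -0.47350602]
shift cm (tool): [-0. -0.  0.]
yaw of tool y -54.0
```

View pics/w6c.png

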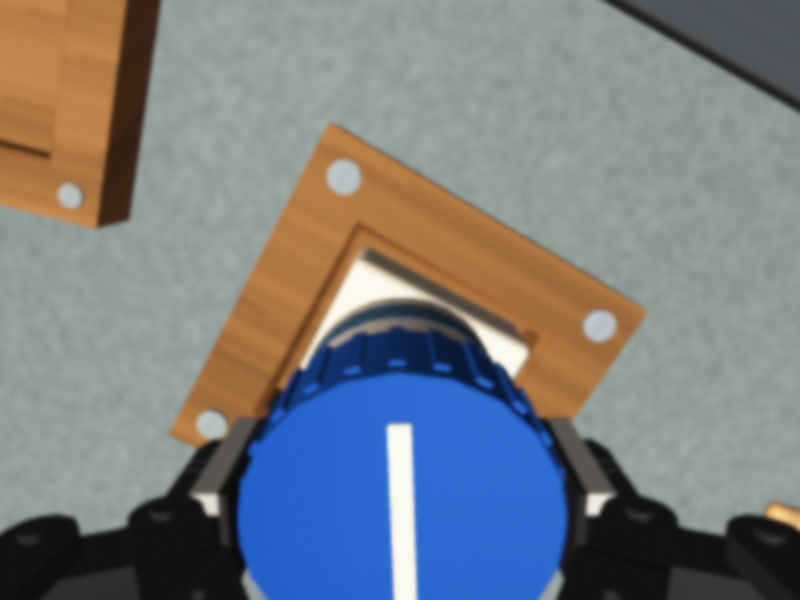

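The jar's foot sits in the pocket (slightly turned within its play) and the cap turns with the fingers. Carry on to about 90°.

Request:
drive_tool(deltas="0 0 0 0 0 -6 30;0 0 0 0 0 -6 30;0 0 0 0 0 -6 30;0 0 0 0 0 -6 30;0 0 0 0 0 -6 30")

```text
time: 12.95
tcp_pos: [0.5343, -0.1781, 0.0861]
tcp_rot: [[0.41, 0.912, 0.001], [0.912, -0.41, 0.001], [0.001, 0.0, -1.0]]
contact_force: [-5.3, 4.3, 8.4]
finger_gap: 0.0629
finger_force: 86.7
```

Request:
drive_tool(deltas="0 0 0 0 0 -6 30;0 0 0 0 0 -6 30;0 0 0 0 0 -6 30;0 0 0 0 0 -6 30;0 0 0 0 0 -6 30")

```text
time: 13.45
tcp_pos: [0.5336, -0.1779, 0.0861]
tcp_rot: [[-0.101, 0.995, -0.001], [0.995, 0.101, 0.002], [0.002, -0.0, -1.0]]
contact_force: [-6.2, 4.2, 10.8]
finger_gap: 0.0626
finger_force: 86.7
```

Request:
drive_tool(deltas="0 0 0 0 0 -2 30;0 0 0 0 0 0 30;0 0 0 0 0 0 30;0 0 0 0 0 0 30;0 0 0 0 0 0 30")

```text
time: 13.95
tcp_pos: [0.5337, -0.178, 0.0862]
tcp_rot: [[-0.133, 0.991, -0.001], [0.991, 0.133, 0.001], [0.001, -0.0, -1.0]]
contact_force: [-6.3, 4.7, 10.2]
finger_gap: 0.0626
finger_force: 86.7
```

```bash
python3 - <<'E'
from h import *
s=manip.state(); print(s["tcp_pos"],s["contact_force"],s["moment"]);plan(s["tcp_pos"])
w=capture("wrist"); save(w,"w7"); im=w["pixels"].astype(int)
m=((im[...,2]>im[...,0]+70)&(im[...,2]>90)).astype(np.uint8)
n,L,st,_=cv2.connectedComponentsWithStats(m); i=1+st[1:,4].argmax(); k=cv2.erode(cv2.morphologyEx((L==i).astype(np.uint8),3,np.ones((15,15))),np.ones((7,7)))
Y,X=np.nonzero((im.min(2)>130)&(k>0)&(np.abs(np.arange(560)-281)<25)); P=np.array([atz(w,[y,x],.123)[:2] for y,x in zip(Y,X)])
v=np.linalg.svd(P-P.mean(0))[2][0];print("stripe",len(Y),P.mean(0),np.degrees(np.arctan2(v[1],v[0]))%180)
cv2.imwrite("pics/w7c.png",cv2.resize(w["pixels"][50:350,80:480],(800,600))[:,:,::-1])
E
```

```text
[ 0.53366253 -0.17798686  0.08616725] [-6.29997908  4.6650587  10.17739352] [ 0.74026296  0.81755918 -0.18355093]
shift cm (tool): [0. 0. 0.]
yaw of tool y 7.62
stripe 1204 [ 0.53293223 -0.17630095] 99.53155239979802
```

The cap has turned 92°, so the thread is at about 1.4 to 1.6 rad, inside the clear window. Relieve the side load and lift straight up.

Request:
drive_tool(deltas="0.06 -0.07 0 0 0 0 30;0 0 -0.1 0 0 0 30;0 0 -0.2 0 0 0 30;0 0 -0.3 0 0 0 30;0 0 -0.3 0 0 0 30")

```text
time: 14.5
tcp_pos: [0.5333, -0.1785, 0.0935]
tcp_rot: [[-0.134, 0.991, 0.0], [0.991, 0.134, -0.001], [-0.001, 0.0, -1.0]]
contact_force: [0.6, -0.7, -0.5]
finger_gap: 0.0626
finger_force: 87.6
```

It came free with only the cap's weight. Continue the lift.

Request:
drive_tool(deltas="0 0 -0.5 0 0 0 30;0 0 -0.7 0 0 0 30;0 0 -0.7 0 0 0 30;0 0 -0.7 0 0 0 30;0 0 -0.3 0 0 0 30")

```text
time: 15.0
tcp_pos: [0.5338, -0.1784, 0.1237]
tcp_rot: [[-0.133, 0.991, 0.002], [0.991, 0.133, -0.001], [-0.001, 0.002, -1.0]]
contact_force: [0.5, -0.6, -0.5]
finger_gap: 0.0629
finger_force: 87.6
```

Request:
drive_tool(deltas="0 0 0 0 0 0 30;0 0 0 0 0 0 30;0 0 0 0 0 0 30;0 0 0 0 0 0 30;0 0 0 0 0 0 30")

```text
time: 15.5
tcp_pos: [0.5328, -0.1781, 0.1219]
tcp_rot: [[-0.133, 0.991, -0.001], [0.991, 0.133, 0.0], [0.0, -0.001, -1.0]]
contact_force: [-0.7, 0.6, -0.1]
finger_gap: 0.063
finger_force: 87.6
```

```bash
python3 - <<'E'
from h import *
s=manip.state(); print(s["tcp_pos"],s["contact_force"],s["moment"],s["finger_gap"])
a=capture("scene")["pixels"];b=capture("side")["pixels"]
cv2.imwrite("pics/fin.png",np.hstack([cv2.resize(a[160:320,170:310],(394,450),interpolation=3),cv2.resize(b[110:250,250:374],(399,450),interpolation=3)])[:,:,::-1])
E
```

```text
[ 0.53284479 -0.17805051  0.12190939] [-0.7147865  0.6326218 -0.0664043] [0.03472792 0.04619208 0.02243071] 0.06304039555121542
```

View pics/fin.png

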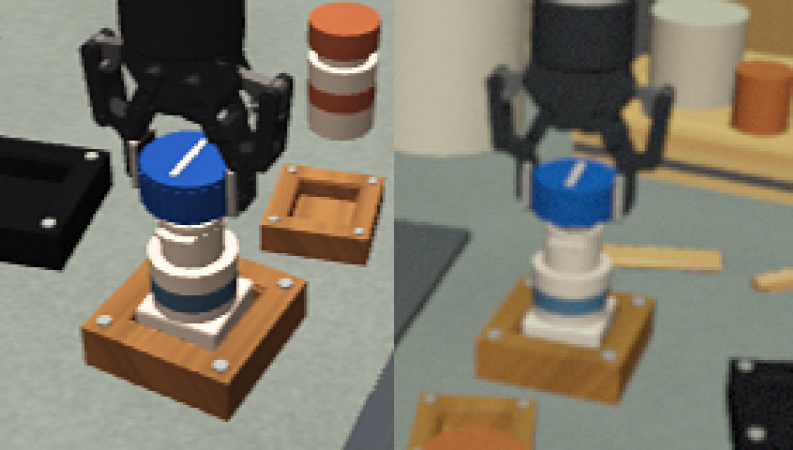

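The jar stands in the pocket with its neck showing. The cap is held level above it, risen 36 mm, so about 10 mm clear of the mouth. Hand in.

```bash
python3 -c "
from cell import manip
print(manip.finish_job())"
```

```text
the job is handed in; nothing more can be done
None
```

Job handed in at about 15.6 s: the jar is braced in the large wooden block, and the cap was unscrewed about a quarter turn and is held level about 10 mm above the open mouth; no verdict came back.

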